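# Click the pointer collar onto the throwing gauge

### The job

Put the pointer collar back on the upright post of the throwing gauge, with the pointer's tip over the pale cup beside it. Holding the collar, slide it gently down over the two sprung balls in the post until you feel them click into the groove inside the collar, never forcing it, then let go and leave it clicked there. Do not push the cup or the other cup and jars about.

Things in the scene. Friction and masses are not known exactly. Their poses are not given: they have to be found in the camera images.
- collar_mid (a point): centre (half-way up, on the bore's axis) of the loose pointer collar: an upright aluminium sleeve, 38 mm in diameter, 66 mm tall, about 0.18 kg, that starts standing on the table. z up along the bore, +x along the pointer. The 19 mm bore runs right through; its lowest 4 mm widen to 23 mm. An orange line runs round it at the height of the groove
- knurl (a point): centre of the collar's knurled band, the place to hold it: on the axis, 54 mm above the collar's lower end, the band 20 mm high. On the clicked collar the post's tip stands -6 to 24 mm above this point
- collar_groove (a point): centre of the groove inside the collar, on the bore's axis, 34 mm above the collar's lower end; the groove is 8 mm high and 29 mm in diameter
- pointer_tip (a point): tip of the collar's orange pointer: 6 mm thick, level along the collar's +x, 16 mm above its lower end, the tip 85 mm from the bore's axis
- gauge: throwing gauge, fixed to the table: green round foot of 90 mm diameter, 26 mm high in the middle, with an upright steel post of 16 mm diameter in its centre. Origin: centre of the foot's underside; z up; the cup stands on its -x side
- post_tip (a point): top of the gauge's post, rounded to an 8 mm radius, 138 mm above the table. Sliding down the post, the collar first meets the sprung balls with its lower end and needs a push to go over them, then rubs lightly over them for some 25 mm, then they jump out into the groove: the resistance vanishes or turns into a short pull downwards, and any further push meets a stiff resistance again
- slot_mid (a point): middle of the post's slots, 109 mm above the table. In them two sprung steel balls stand out 4.5 mm on opposite sides (the gauge's +y and -y), their centres anywhere from 94 to 124 mm above the table: the height changes each time and is not measured. It takes 7 to 20 N to go over them, and as much to leave the groove. Within about 3 mm they centre the collar when it is let go
- cup: loose pale speckled cup, 62 mm in diameter and 60 mm tall, standing 80 to 90 mm from the post; origin at the centre of its underside
- blue_jar: glaze jar with a blue cap, 48 mm in diameter, 68 mm tall, a bystander; origin at the centre of its underside
- yellow_jar: glaze jar with a yellow cap, 48 mm in diameter, 68 mm tall, a bystander; origin at the centre of its underside
- bisque_cup: reddish unglazed cup, 72 mm in diameter, 80 mm tall, a bystander; origin at the centre of its underside
There are look-alikes about, which are no part of the job. Leave any orange look-alike of the cup alone.

How it is judged (in metres and radians):
On the way, in this order (a step that is already met when the one before it is completed fails the run):
1. the collar, held in the fingers, is threaded upright on the post's tip (horizontal distance between collar_mid and post_tip below 0.004 m and angle between collar_mid's own z axis and vertical below 0.12 rad and z of collar_mid in the frame of post_tip below 0.027 m and contact force between the fingers and collar above 0.5 N), for 0.1 s.
2. the collar, still held in the fingers, clicks on the balls (distance between collar_groove and detent_c0 below 0.0055 m and contact force between the fingers and collar above 0.5 N), for 0.1 s.
At the end, for the whole second after the job is handed in: the balls sit in the collar's groove (groove centre within 3 mm of the middle between the balls), the collar is upright on the post within 0.1 rad, released and at rest, and the pointer's tip is within 30 mm horizontally of the cup's centre (distance between collar_groove and detent_c0 below 0.003 m and angle between collar_mid's own z axis and vertical below 0.1 rad and horizontal distance between pointer_tip and cup below 0.03 m and linear speed of collar below 0.01 m/s and contact force between the fingers and collar below 0.1 N); the robot touches nothing.
It fails at once if the collar is forced against the gauge's post or foot with more than 25 N (contact force between collar and gauge above 25 N).
It fails at once if the cup is pushed more than 15 mm or tipped (distance of cup from where it was at the start of the episode above 0.015 m or angle between cup's own z axis and vertical above 0.3 rad).
It fails at once if a jar or the reddish cup is pushed more than 20 mm (distance of any of blue_jar, yellow_jar, bisque_cup from where it was at the start of the episode above 0.02 m).
It also fails if it takes over 58 s, if anything falls off the work surface, if the arm or the gripper's body presses on something with over 40 N, if the wrist force passes 120 N, or if a joint passes its speed limit or range.

### The arm

A 7-joint arm with a two-finger parallel gripper is mounted at the origin on the work surface; the furniture and walls round the work are solid. World frame = base frame: x ahead of the robot, y to its left, z up, the work surface at z = 0. Lengths are in m, angles in degrees, forces in N, time in s.
With the tool pointing down it reaches from about 0.4 to 0.85 m from the base axis. Payload 10.4 kg.
Tool frame: the origin (TCP) lies midway between the tips of the shut fingers; the grasp point (between the pads) lies 19 mm behind it (r.hold_point_z is the distance from the TCP to the grasp point, in m); z points along the fingers, y is the line along which they close (so a half turn about z gives the same grasp; the last joint's range is limited). The gripper opens to 85 mm and grips with 20 to 120 N. Pads are 22 mm wide; open, the fingers measure 114 mm over their backs; the gripper's body (76 mm by 85 mm) begins 54 mm behind the grasp point. The pads swing forward as they close: fully open they stand 13 mm farther back than shut.
Start: joints at [73.648, 19.034, -3.707, 83.658, 1.238, 77.344, -5.071], TCP at [0.162, -0.604, 0.231] pointing down, gripper open.
Joint ranges: [-148.97, 148.97], [-28.65, 121.19], [-84.17, 76.75], [9.2, 138.47], [-72.65, 252.65], [3.7, 117.97], [-149.18, 149.18]. Speed limits (degrees/s): [127.2, 127.2, 159.86, 159.86, 180, 180, 180].

### API

Orientations are given as [roll, pitch, yaw] about the fixed x, y, z axes, in that order (R = Rz(yaw) Ry(pitch) Rx(roll)).
In Python, from bench import r gives the robot as it stands.
- The arm moves only by the tool apply_moves, never from a script. Its arguments are lists of equal length, an entry for each row: "grip": the finger opening in mm, from 0 to 85.4; "linear": the shift along the tool's x, y, z in mm, a list of three; "twist": the turn about the tool's z in rad. A call has 1 to 20 rows; each row shifts and turns the commanded pose from where the row before left it, along the tool's axes as they then stand; what a row does not reach is not made up. A row lasts 1/12 s, in which the tool goes at most 41.7 mm and 7.16 degrees, less where a joint would pass 70% of its speed; a pose out of reach is approached as far as the arm can. A call is refused whole if a number of a shift passes 41.7 or a number of a turn 0.125, either way. A call with a gripper value outside its range is refused whole. The fingers move at their own pace and stop on an object; "squeeze" is the grip in N (left out, the last holds). Time passes only in rows, so rows that do not move let the fingers close. It gives the time, the measured TCP pose, the force, the opening and the grip force at its end, in the units of the state.
- r.state(): the state, without advancing time (a new reading comes with each control period).
- r.camera(name): name is "scene" or "top"; returns a dict with "color" (384x512x3 uint8, red, green, blue), "depth" (384x512 float32, m along the optical axis (not along the pixel's ray), 0 where there is no reading), "intrinsics" (3x3 intrinsics, pixels), "rvec" (rotation vector, rad) and "tvec" (3), from world to camera coordinates, as OpenCV has them. Camera axes: x right, y down, z forward; pixel columns grow to the right and rows downward; lengths in m; the calibration is good to about 2 mm. A picture is of the moment at which its call begins.
- r.job_done(): hands the job in; it is judged then, once.
The state is a dict: "clock": time; "joint_positions": joint angles; "qd": joint speeds; "effort": joint torques, N m; "tool_pos": TCP position; "tcp_rot": TCP orientation; "force": force on the tool from outside, world axes, zero at the start; "ft_torque": the same for the moment, N m; "gripper_width": finger opening in m; "finger_force": force on a finger pad.
Only numpy, scipy, OpenCV 4.12 (cv2) and the standard library are available. Lean on these libraries where they do the work, as an engineer would, in place of code of your own. Each camera call takes 0.05 s, during which the arm holds its last target. There are 200 camera calls.

## Working session

There is one attempt and no reset: what is moved stays moved. The work goes in short steps, Python scripts to look and compute and a tool call to move; the robot and the scene stay as the last step left them, time stands still between calls to the robot, and variables do not carry over. Pictures are saved under pics/ and viewed, at most 10 in all, crops included, and the job is handed in when it is done.

Besides the shell and the picture viewer there is one more tool, called after ">>>" as name([rows], argument=value, ...), one row to a line, values as JSON. apply_moves: Moves the arm, as the interface text tells. Its arguments: {"type":"object","properties":{"grip":{"type":"array","items":{"type":"number"}},"linear":{"type":"array","items":{"type":"array","items":{"type":"number"}}},"twist":{"type":"array","items":{"type":"number"}},"squeeze":{"type":"number"}},"required":["grip","linear","twist"]}

```bash
mkdir -p pics; python3 - <<'E'
from bench import r
import cv2,numpy as np
print(r.state(), r.hold_point_z)
for n in("scene","top"):
    c=r.camera(n); np.savez(f"{n}0.npz",**c)
    cv2.imwrite(f"pics/{n}0.png",cv2.resize(c["color"][:,:,::-1],(800,600)))
    print(n,c["intrinsics"],c["rvec"],c["tvec"])
E
```

```text
{'clock': 0.0, 'joint_positions': array([73.64770611, 19.07221481, -3.70793409, 83.70584856,  1.23785177,
       77.34478595, -5.07103379]), 'qd': array([-0.03386606,  0.04247785, -0.0228784 ,  0.10619209,  0.04635822,
        0.03555335,  0.03277947]), 'effort': array([ 1.88302402e-03, -6.25444651e+01,  5.01976430e-02, -3.91601801e+01,
        1.61922741e-02,  9.88638669e-03,  9.31311945e-06]), 'tool_pos': array([ 0.16226857, -0.60316996,  0.23051467]), 'tcp_rot': array([-1.79917110e+02,  3.87541689e-03,  1.50591649e+01]), 'force': array([0.50798718, 0.69755762, 0.440923  ]), 'ft_torque': array([ 0.01081367,  0.01234625, -0.00403001]), 'finger_force': 0.0, 'gripper_width': 0.0854806306878837} 0.0187
scene [[354.19162643   0.         252.56931898]
 [  0.         354.19162643 187.12523031]
 [  0.           0.           1.        ]] [ 1.14271755 -2.37159745  0.95021376] [0.32446506 0.27911085 0.72390395]
top [[357.09948431   0.         257.90024973]
 [  0.         357.09948431 192.40828471]
 [  0.           0.           1.        ]] [ 2.14294981 -2.20246311  0.11055052] [0.09954992 0.41421331 1.08231516]
```

View pics/scene0.png

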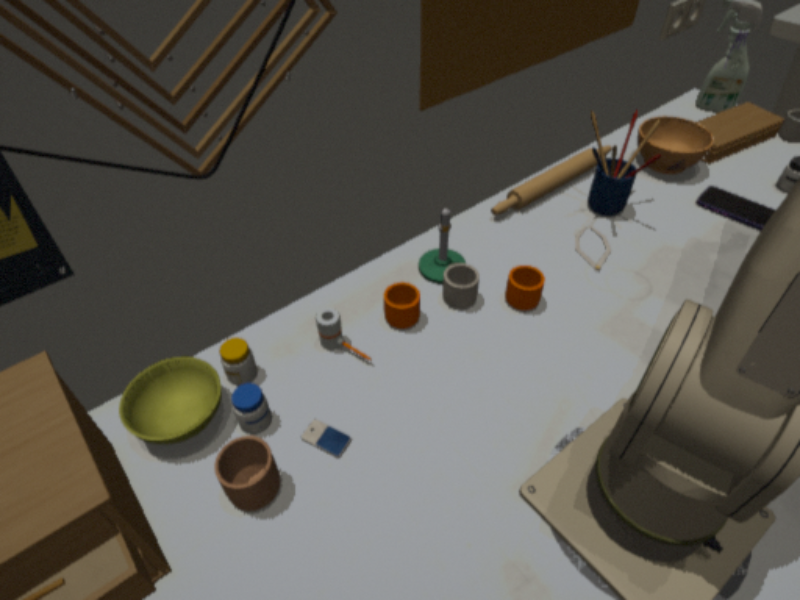

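View pics/top0.png

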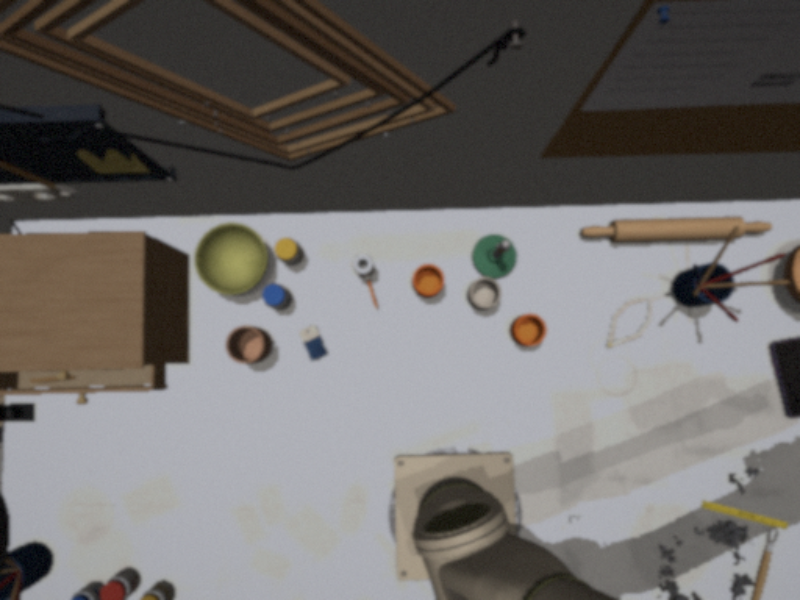

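The scene view shows the collar at (330,328) with its pointer going to (370,360), and the gauge at (443,250) with the pale cup at (460,287). In the top view they are at (364,265), (494,256) and (484,294).

```bash
cat > h.py <<'E'
import numpy as np,cv2
from scipy.optimize import least_squares
def load(n): return dict(np.load(n))
def cloud(c):
    K=c["intrinsics"];R=cv2.Rodrigues(c["rvec"])[0];d=c["depth"]
    v,u=np.mgrid[:d.shape[0],:d.shape[1]]
    P=np.stack([(u-K[0,2])/K[0,0]*d,(v-K[1,2])/K[1,1]*d,d],-1)
    P=(P-c["tvec"].ravel())@R
    P[d==0]=np.nan
    return P
def proj(c,X): return cv2.projectPoints(np.array(X,float).reshape(-1,3),c["rvec"],c["tvec"],c["intrinsics"],None)[0].reshape(-1,2)
def fitc(xy,r=None):
    f=lambda p: np.hypot(*(xy-p[:2]).T)-(p[2] if r is None else r)
    return least_squares(f,list(np.mean(xy,0))+[.02],loss="soft_l1",f_scale=.002).x
E
python3 - <<'E'
from h import *
S={n:load(n+"0.npz") for n in("scene","top")}
s=.64
reg={"top":{"collar":(364,265,16),"foot":(494,256,24),"cup":(484,294,20),"tip":(505,243,10),"blue":(277,296,16),"yellow":(288,250,16)},
"scene":{"collar":(330,328,24),"cup":(460,287,22),"foot":(443,265,24),"post":(445,222,22),"tip":(446,212,8)}}
for n,c in S.items():
    P=cloud(c);hsv=cv2.cvtColor(c["color"],cv2.COLOR_RGB2HSV)
    print(n,"table z",np.nanmedian(P[215:230,200:300,2]) )
    for k,(u,v,w) in reg[n].items():
        u,v,w=int(u*s),int(v*s),int(w*s)
        Q=P[v-w:v+w,u-w:u+w].reshape(-1,3);Q=Q[~np.isnan(Q[:,0])]
        A=Q[(Q[:,2]>.012)&(Q[:,2]<.2)]
        if len(A)<3: print(k,len(A));continue
        zt=np.percentile(A[:,2],97);T=A[A[:,2]>zt-.006]
        print(k,len(A),"zmax",zt.round(4),"mean",A.mean(0).round(4),"top mean",T.mean(0).round(4),len(T),"circ",fitc(A[:,:2]).round(4), "side",fitc(A[A[:,2]<zt-.008][:,:2]).round(4) if (A[:,2]<zt-.008).sum()>5 else "")
    m=(hsv[...,0]<15)&(hsv[...,1]>120)
    u,v=[int(x*s) for x in reg[n]["collar"][:2]]
    mm=np.zeros_like(m);mm[v-10:v+30,u-10:u+35]=m[v-10:v+30,u-10:u+35]
    O=P[mm];print("orange",len(O),np.c_[np.argwhere(mm)[::6],O[::6].round(4)])
    g=(abs(hsv[...,0]-75)<15)&(hsv[...,1]>120);u,v=[int(x*s) for x in reg[n]["foot"][:2]]
    mm=np.zeros_like(g);mm[v-25:v+25,u-25:u+25]=g[v-25:v+25,u-25:u+25];O=P[mm];O=O[~np.isnan(O[:,0])]
    print("green",len(O),O.min(0),O.max(0),(O.min(0)+O.max(0))/2)
a=S["scene"]["color"][190-70:250,190:310];b=S["top"]["color"][140:220,210:350]
cv2.imwrite("pics/crop0.png",np.vstack([cv2.resize(x[:,:,::-1],(600,300),interpolation=cv2.INTER_CUBIC) if 0 else cv2.resize(x[:,:,::-1],None,fx=f,fy=f,interpolation=cv2.INTER_CUBIC)[:300,:480] for x,f in((a[:75],4),(b[:75],4))]))
E
```

```text
scene table z 0.0008546395145209963
collar 376 zmax 0.0678 mean [0.4769 0.1685 0.0474] top mean [0.4843 0.1669 0.0659] 132 circ [0.4825 0.1667 0.0158] side [0.4819 0.1666 0.0158]
cup 607 zmax 0.0608 mean [ 0.4282 -0.0648  0.0389] top mean [ 0.4237 -0.0652  0.0587] 139 circ [ 0.4245 -0.0649  0.0286] side [ 0.4247 -0.0646  0.0288]
foot 584 zmax 0.0651 mean [ 0.4839 -0.0822  0.0305] top mean [ 0.4628 -0.0687  0.0638] 60 circ [ 0.4755 -0.0932  0.0349] side [ 0.4773 -0.0967  0.0366]
post 351 zmax 0.136 mean [ 0.5731 -0.1468  0.0619] top mean [ 0.5016 -0.0926  0.1347] 26 circ [ 0.5238 -0.1885  0.1007] side [ 0.5235 -0.1885  0.1011]
tip 81 zmax 0.1383 mean [ 0.5706 -0.1567  0.0703] top mean [ 0.5018 -0.0935  0.1362] 18 circ [ 0.5081 -0.2052  0.1135] side [ 0.5056 -0.2058  0.1161]
orange 42 [[2.120e+02 2.170e+02 4.700e-01 1.565e-01 3.610e-02]
 [2.150e+02 2.070e+02 4.767e-01 1.820e-01 3.730e-02]
 [2.160e+02 2.090e+02 4.738e-01 1.784e-01 3.340e-02]
 [2.200e+02 2.190e+02 4.590e-01 1.598e-01 1.730e-02]
 [2.220e+02 2.230e+02 4.453e-01 1.568e-01 2.020e-02]
 [2.240e+02 2.290e+02 4.322e-01 1.478e-01
[... 848 characters left out ...]
4282 0.3312 0.0598] top mean [0.4308 0.3354 0.0686] 155 circ [0.4289 0.3322 0.0174] side [0.431  0.3359 0.0229]
yellow 246 zmax 0.0718 mean [0.5152 0.3075 0.0589] top mean [0.5193 0.3113 0.0688] 144 circ [0.5166 0.3086 0.0176] side [0.5192 0.3115 0.0226]
orange 21 [[1.740e+02 2.660e+02 4.679e-01 6.250e-02 5.710e-02]
 [1.780e+02 2.650e+02 4.554e-01 6.600e-02 6.100e-02]
 [1.810e+02 2.360e+02 4.547e-01 1.552e-01 1.620e-02]
 [1.830e+02 2.660e+02 4.407e-01 6.340e-02 5.760e-02]]Traceback (most recent call last):
  File "<stdin>", line 22, in <module>
    return umr_minimum(a, axis, None, out, keepdims, initial, where)
ValueError: zero-size array to reduction operation minimum which has no identity
```

```bash
cat >> h.py <<'E'
def cyl(c,x,y,r,z0,z1,win=.03):
    """fit vertical cylinder axis xy near x,y with known radius on cloud points"""
    Q=cloud(c).reshape(-1,3);Q=Q[~np.isnan(Q[:,0])]
    Q=Q[(Q[:,2]>z0)&(Q[:,2]<z1)]
    p=np.array([x,y])
    for w in (win,r*1.35,r*1.35):
        A=Q[np.hypot(*(Q[:,:2]-p).T)<max(w,r+.005)]
        p=fitc(A[:,:2],r)[:2]
    return p.round(4),len(A)
E
python3 - <<'E'
from h import *
S={n:load(n+"0.npz") for n in("scene","top")}
for n,c in S.items():
    print(n,"collar",cyl(c,.483,.165,.019,.012,.062),"post",cyl(c,.503,-.094,.008,.05,.13,.012),"cup",cyl(c,.4246,-.065,.031,.01,.055),"collar mid",cyl(c,.483,.165,.019,.022,.05))
    P=cloud(c);T=P[(P[...,2]>.060)&(P[...,2]<.072)&(np.hypot(P[...,0]-.483,P[...,1]-.165)<.026)];print(" top ring",T.mean(0),(T.min(0)+T.max(0))/2,len(T))
    for d in(-160,-163,-165,-167,-170,-175): 
        a=np.radians(d);print(d,proj(c,[.4835+.085*np.cos(a),.166+.085*np.sin(a),.016])[0].round(1),end=" ")
    print()
a=S["scene"]["color"][180:250,190:270];b=S["top"]["color"][145:215,215:295]
cv2.imwrite("pics/crop0.png",np.hstack([cv2.resize(x[:,:,::-1],None,fx=5,fy=5,interpolation=cv2.INTER_NEAREST) for x in(a,b)]))
E
```

```text
scene collar (array([0.4857, 0.1655]), 227) post (array([ 0.5041, -0.0952]), 142) cup (array([ 0.4244, -0.0656]), 428) collar mid (array([0.4864, 0.1655]), 119)
 top ring [0.48374015 0.16689562 0.06536193] [0.48518564 0.16548975 0.06443242] 148
-160 [239.3 229.4] -163 [238.3 230.6] -165 [237.5 231.4] -167 [236.8 232.2] -170 [235.6 233.3] -175 [233.4 235.1] 
top collar (array([0.48  , 0.1674]), 60) post (array([ 0.5038, -0.0959]), 45) cup (array([ 0.422 , -0.0628]), 132) collar mid (array([0.4777, 0.1697]), 26)
 top ring [0.48532337 0.16515166 0.06549627] [0.48508403 0.16513656 0.06613227] 102
-160 [242.3 197.2] -163 [240.9 197.7] -165 [240. 198.] -167 [239.1 198.2] -170 [237.7 198.6] -175 [235.3 198.9]
```

View pics/crop0.png

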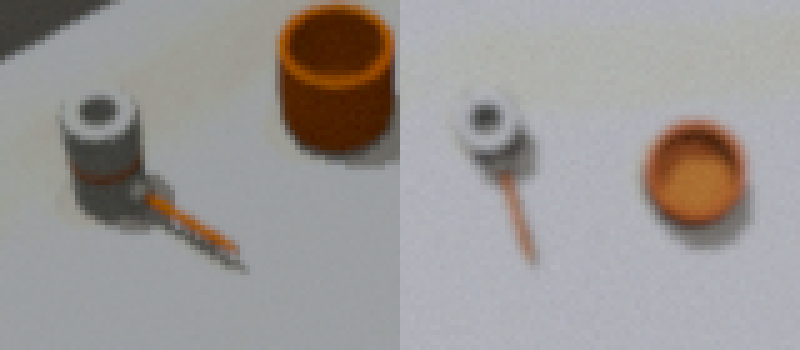

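The crop shows the collar ring at scene (210,203) and the pointer tip at (237.6,229.6), or (241.6,197.4) in the top view. That puts the collar at about (0.485, 0.1655) with pointer yaw about -162°, the post at (0.504, -0.0955) and the cup at (0.424, -0.065). The post-to-cup distance comes to 86 mm, which fits the given 80–90 mm.

>>> apply_moves([
  [20,-21,-4],
  [20,-21,-4],
  [20,-21,-4],
  [20,-21,-4],
  [20,-21,-4],
  [20,-21,-4],
  [20,-21,-4],
  [20,-21,-4],
  [20,-21,-4],
  [20,-21,-4],
  [20,-21,-4],
  [20,-21,-4],
  [20,-21,-4],
  [20,-21,-4],
  [20,-21,-4],
  [20,-21,-4],
], grip=[85,85,85,85,85,85,85,85,85,85,85,85,85,85,85,85], twist=[0,0,0,0,0,0,0,0,0,0,0,0,0,0,0,0])

```text
clock: 1.43
tool_pos: [0.3844, -0.1945, 0.2954]
tcp_rot: [180.0, 0.0, 15.1]
force: [0.2, 0.5, -0.2]
gripper_width: 0.0848
finger_force: 0.0
```

>>> apply_moves([
  [14.7,-24.7,7],
  [14.7,-24.7,7],
  [14.7,-24.7,7],
  [14.7,-24.7,7],
  [14.7,-24.7,7],
  [14.7,-24.7,7],
  [14.7,-24.7,7],
  [14.7,-24.7,7],
  [14.7,-24.7,7],
  [14.7,-24.7,7],
  [14.7,-24.7,7],
  [14.7,-24.7,7],
  [14.7,-24.7,7],
  [0,0,0],
  [0,0,0],
  [0,0,0],
  [0,0,0],
  [0,0,0],
  [0,0,0],
  [0,0,0],
], grip=[85,85,85,85,85,85,85,85,85,85,85,85,85,85,85,85,85,85,85,85], twist=[0,0,0,0,0,0,0,0,0,0,0,0,0,-0.12,-0.12,-0.12,-0.12,-0.12,-0.12,-0.12])

```text
clock: 3.1
tool_pos: [0.485, 0.1636, 0.204]
tcp_rot: [-180.0, 0.0, 63.5]
force: [0.7, -0.8, 0.6]
gripper_width: 0.0852
finger_force: 0.0
```

>>> apply_moves([
  [0,0,0],
  [0,0,0],
  [0,0,0],
  [0,0,0],
  [0,0,0],
  [0,0,0],
  [0,0,0],
  [0,0,0],
], grip=[85,85,85,85,85,85,85,85], twist=[-0.12,-0.12,-0.12,-0.12,-0.12,-0.12,-0.12,0])

```text
clock: 3.77
tool_pos: [0.485, 0.1635, 0.204]
tcp_rot: [-180.0, -0.0, 111.6]
force: [0.5, 0.2, 0.6]
gripper_width: 0.0848
finger_force: 0.0
```

```bash
python3 -c "
from bench import r
s=r.state();print(s['joint_positions'].round(1),s['tool_pos'],s['tcp_rot'],s['force'])"
```

```text
[ 36.1  16.9 -68.5 100.2  16.3  74.2 -14.4] [0.48504574 0.16354252 0.20395246] [-1.79960806e+02 -1.27861859e-02  1.11630847e+02] [0.52941992 0.20517631 0.6082431 ]
```

>>> apply_moves([
  [2,0.7,18],
  [0,0,18],
  [0,0,18],
  [0,0,18],
  [0,0,18],
  [0,0,18],
  [0,0,18],
  [0,0,18],
  [0,0,6],
  [0,0,6],
  [0,0,6],
  [0,0,6],
  [0,0,0],
  [0,0,0],
], grip=[85,85,85,85,85,85,85,85,85,85,85,85,85,85], twist=[0,0,0,0,0,0,0,0,0,0,0,0,0,0])

```text
clock: 4.93
tool_pos: [0.4853, 0.1659, 0.0365]
tcp_rot: [180.0, 0.0, 111.3]
force: [0.6, 0.7, -0.1]
gripper_width: 0.085
finger_force: 0.0
```

>>> apply_moves([
  [0,0,0],
  [0,0,0],
  [0,0,0],
  [0,0,0],
  [0,0,0],
  [0,0,0],
  [0,0,0],
  [0,0,0],
  [0,0,0],
  [0,0,0],
  [0,0,0],
  [0,0,0],
  [0,0,0],
  [0,0,0],
], grip=[50,44,41,39,37,35,33,31,30,30,30,30,30,30], twist=[0,0,0,0,0,0,0,0,0,0,0,0,0,0], squeeze=50)

```text
clock: 6.1
tool_pos: [0.4853, 0.1659, 0.0368]
tcp_rot: [180.0, 0.0, 111.3]
force: [-1.8, -0.7, 5.8]
gripper_width: 0.0369
finger_force: 49.3
```

>>> apply_moves([
  [0,0,-5],
  [0,0,-10],
  [0,0,-18],
  [0,0,-18],
  [0,0,-18],
  [0,0,-18],
  [0,0,-18],
  [0,0,-18],
  [0,0,-18],
  [0,0,-18],
  [0,0,-6],
  [0,0,0],
], grip=[30,30,30,30,30,30,30,30,30,30,30,30], twist=[0,0,0,0,0,0,0,0,0,0,0,0])

```text
clock: 7.1
tool_pos: [0.4858, 0.1663, 0.2029]
tcp_rot: [179.9, 0.1, 111.3]
force: [0.4, -0.0, -1.6]
gripper_width: 0.0367
finger_force: 50.3
```

```bash
python3 -c "
from bench import r
s=r.state();print(s['joint_positions'].round(1),s['tool_pos'],s['tcp_rot'],s['force'],s['finger_force'],s['gripper_width'])"
```

```text
[ 35.7  17.  -68.5 100.2  16.6  73.9 -15.2] [0.48577222 0.16625468 0.20285997] [1.79857301e+02 5.10671530e-02 1.11314172e+02] [ 0.43006257 -0.04033365 -1.62337812] 50.3118663506757 0.03674458501479212
```

>>> apply_moves([
  [-20.9,-6.5,0],
  [-20.9,-6.5,0],
  [-20.9,-6.5,0],
  [-20.9,-6.5,0],
  [-20.9,-6.5,0],
  [-20.9,-6.5,0],
  [-20.9,-6.5,0],
  [-20.9,-6.5,0],
  [-20.9,-6.5,0],
  [-20.9,-6.5,0],
  [-20.9,-6.5,0],
  [-20.9,-6.5,0],
  [0,0,0],
  [0,0,0],
  [0,0,0],
  [0,0,0],
  [0,0,0],
  [0,0,0],
  [0,0,0],
  [0,0,0],
], grip=[30,30,30,30,30,30,30,30,30,30,30,30,30,30,30,30,30,30,30,30], twist=[0,0,0,0,0,0,0,0,0,0,0,0,0.1,0.1,0.1,0.1,0.1,0.1,0.08,0])

```text
clock: 8.77
tool_pos: [0.503, -0.096, 0.2002]
tcp_rot: [-179.9, 0.0, 72.2]
force: [-0.5, 1.0, -2.2]
gripper_width: 0.0369
finger_force: 50.3
```

```bash
python3 - <<'E'
from bench import r
from h import *
s=r.state();print(s['joint_positions'].round(1),s['tool_pos'],s['tcp_rot'],s['force'],s['finger_force'])
x,y=s['tool_pos'][:2];o=[]
for n in("scene","top"):
    c=r.camera(n);np.savez(n+"1.npz",**c)
    try: print(n,"collar low",cyl(c,x,y,.019,.168,.198,.024),"post",cyl(c,.504,-.0955,.008,.05,.132,.012),"cup",cyl(c,.4246,-.065,.031,.01,.055))
    except Exception as e: print(e)
    u,v=proj(c,[.47,-.08,.14])[0].astype(int);o.append(cv2.resize(c["color"][v-40:v+40,u-40:u+40,::-1],(400,400),interpolation=cv2.INTER_NEAREST));print(u-40,v-40)
    print("pred tip/axis bottom/posttip",proj(c,[[x+.085*np.cos(np.radians(159)),y+.085*np.sin(np.radians(159)),s['tool_pos'][2]-.0363+.016],[x,y,s['tool_pos'][2]-.0363],[.504,-.0955,.138]]).round(1).tolist())
cv2.imwrite("pics/c1.png",np.hstack(o))
E
```

```text
[ 57.2  13.1 -57.4 100.6  11.6  72.6 -20.9] [ 0.50304954 -0.09598859  0.20023664] [-1.79915591e+02  1.18915804e-02  7.21512891e+01] [-0.54572945  1.0472528  -2.23585938] 50.33472700801212
scene collar low (array([ 0.5033, -0.096 ]), 127) post (array([ 0.504 , -0.0956]), 146) cup (array([ 0.4244, -0.0657]), 426)
249 102
pred tip/axis bottom/posttip [[298.5, 140.8], [285.6, 126.3], [284.8, 134.2]]
top collar low (array([ 0.5011, -0.097 ]), 18) post (array([ 0.5041, -0.0955]), 34) cup (array([ 0.4242, -0.062 ]), 138)
278 127
pred tip/axis bottom/posttip [[316.0, 182.3], [325.0, 153.7], [323.0, 155.3]]
```

View pics/c1.png

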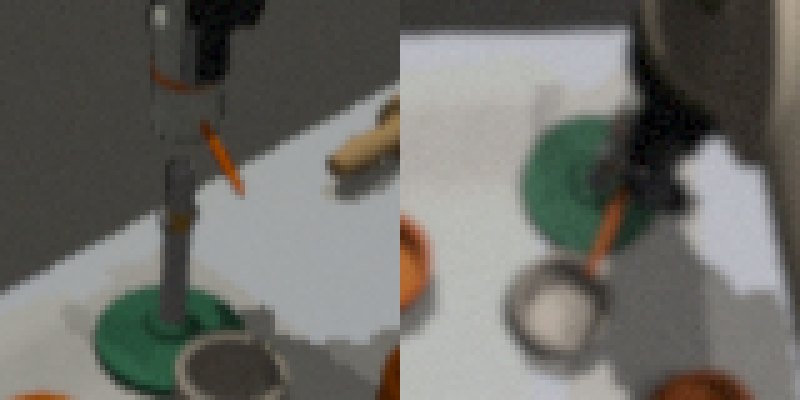

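The scene crop shows the collar over the post tip, with the pointer tip at (297.2,140.4) against a predicted (298.5,140.8), so it points over the cup. A ball is visible at about z = 0.097. A sub-millimetre correction is needed, then down slowly.

>>> apply_moves([
  [0.5,0.7,0],
  [0,0,8],
  [0,0,8],
  [0,0,4],
  [0,0,3],
  [0,0,2],
  [0,0,2],
  [0,0,2],
  [0,0,2],
  [0,0,2],
  [0,0,0],
], grip=[30,30,30,30,30,30,30,30,30,30,30], twist=[0,0,0,0,0,0,0,0,0,0,0])

```text
clock: 9.78
tool_pos: [0.5043, -0.0959, 0.168]
tcp_rot: [-180.0, 0.0, 72.4]
force: [-0.9, 0.8, -1.6]
gripper_width: 0.0373
finger_force: 50.4
```

>>> apply_moves([
  [0,0,1.5],
  [0,0,1.5],
  [0,0,1.5],
  [0,0,1.5],
  [0,0,0],
  [0,0,0],
], grip=[30,30,30,30,30,30], twist=[0,0,0,0,0,0])

```text
clock: 10.28
tool_pos: [0.5044, -0.0958, 0.1622]
tcp_rot: [-180.0, 0.0, 72.4]
force: [0.0, 0.2, -1.0]
gripper_width: 0.0373
finger_force: 50.3
```

>>> apply_moves([
  [0,0,1.5],
  [0,0,1.5],
  [0,0,1.5],
  [0,0,1.5],
  [0,0,1.5],
  [0,0,1.5],
  [0,0,1.5],
  [0,0,1.5],
  [0,0,0],
], grip=[30,30,30,30,30,30,30,30,30], twist=[0,0,0,0,0,0,0,0,0])

```text
clock: 11.03
tool_pos: [0.5043, -0.0958, 0.15]
tcp_rot: [-180.0, 0.0, 72.4]
force: [0.6, -0.1, -1.7]
gripper_width: 0.0373
finger_force: 50.4
```

Bottom at 0.114. Continue in 1 mm rows.

>>> apply_moves([
  [0,0,1],
  [0,0,1],
  [0,0,1],
  [0,0,1],
  [0,0,1],
  [0,0,1],
  [0,0,0],
], grip=[30,30,30,30,30,30,30], twist=[0,0,0,0,0,0,0])

```text
clock: 11.62
tool_pos: [0.5044, -0.0959, 0.1441]
tcp_rot: [-180.0, 0.0, 72.4]
force: [0.2, -0.8, -1.4]
gripper_width: 0.0368
finger_force: 50.4
```

>>> apply_moves([
  [0,0,1],
  [0,0,1],
  [0,0,1],
  [0,0,1],
  [0,0,0],
  [0,0,0],
], grip=[30,30,30,30,30,30], twist=[0,0,0,0,0,0])

```text
clock: 12.12
tool_pos: [0.5045, -0.0958, 0.1403]
tcp_rot: [-180.0, -0.0, 72.4]
force: [-0.1, 0.6, -0.8]
gripper_width: 0.0372
finger_force: 50.4
```

Bottom 0.104, no contact yet.

>>> apply_moves([
  [0,0,1],
  [0,0,1],
  [0,0,0],
  [0,0,0],
], grip=[30,30,30,30], twist=[0,0,0,0])

```text
clock: 12.45
tool_pos: [0.5046, -0.0959, 0.1383]
tcp_rot: [180.0, 0.0, 72.4]
force: [1.2, -0.2, -0.2]
gripper_width: 0.0369
finger_force: 50.4
```

>>> apply_moves([
  [0,0,1],
  [0,0,0],
  [0,0,0],
], grip=[30,30,30], twist=[0,0,0])

```text
clock: 12.7
tool_pos: [0.5046, -0.0959, 0.1373]
tcp_rot: [180.0, 0.0, 72.4]
force: [0.7, -0.6, -1.2]
gripper_width: 0.0369
finger_force: 50.5
```

>>> apply_moves([
  [0,0,1],
  [0,0,0],
  [0,0,0],
], grip=[30,30,30], twist=[0,0,0])

```text
clock: 12.95
tool_pos: [0.5047, -0.0959, 0.1365]
tcp_rot: [180.0, 0.0, 72.4]
force: [0.1, 0.3, 2.9]
gripper_width: 0.0373
finger_force: 50.9
```

>>> apply_moves([
  [0,0,0.5],
  [0,0,0],
  [0,0,0],
], grip=[30,30,30], twist=[0,0,0])

```text
clock: 13.2
tool_pos: [0.5048, -0.0958, 0.1363]
tcp_rot: [180.0, 0.0, 72.4]
force: [-2.1, -0.4, 6.8]
gripper_width: 0.0369
finger_force: 51.3
```

>>> apply_moves([
  [0,0,0.5],
  [0,0,0],
  [0,0,0],
], grip=[30,30,30], twist=[0,0,0])

```text
clock: 13.45
tool_pos: [0.5048, -0.0958, 0.1359]
tcp_rot: [180.0, 0.0, 72.4]
force: [-1.1, 0.3, 7.5]
gripper_width: 0.0372
finger_force: 51.4
```

>>> apply_moves([
  [-0.1,-0.4,0.5],
  [0,0,0],
  [0,0,0],
], grip=[30,30,30], twist=[0,0,0])

```text
clock: 13.7
tool_pos: [0.5047, -0.0958, 0.1356]
tcp_rot: [179.9, 0.0, 72.4]
force: [-0.4, -0.5, 8.4]
gripper_width: 0.0373
finger_force: 51.4
```

>>> apply_moves([
  [0,0,0.5],
  [0,0,0],
  [0,0,0],
], grip=[30,30,30], twist=[0,0,0])

```text
clock: 13.95
tool_pos: [0.5046, -0.0959, 0.1349]
tcp_rot: [179.9, 0.0, 72.4]
force: [-0.4, 0.7, 6.5]
gripper_width: 0.0369
finger_force: 51.2
```

>>> apply_moves([
  [0,0,0.5],
  [0,0,0],
  [0,0,0],
], grip=[30,30,30], twist=[0,0,0])

```text
clock: 14.2
tool_pos: [0.5045, -0.0958, 0.1342]
tcp_rot: [179.9, -0.0, 72.4]
force: [1.2, 0.6, 4.9]
gripper_width: 0.0371
finger_force: 51.0
```

>>> apply_moves([
  [0,0,0.5],
  [0,0,0.5],
  [0,0,0],
  [0,0,0],
], grip=[30,30,30,30], twist=[0,0,0,0])

```text
clock: 14.53
tool_pos: [0.5042, -0.0958, 0.1328]
tcp_rot: [180.0, -0.0, 72.4]
force: [1.6, 0.4, 0.8]
gripper_width: 0.0371
finger_force: 50.6
```

>>> apply_moves([
  [0,0,0.5],
  [0,0,0.5],
  [0,0,0],
  [0,0,0],
], grip=[30,30,30,30], twist=[0,0,0,0])

```text
clock: 14.87
tool_pos: [0.504, -0.0958, 0.1316]
tcp_rot: [-180.0, 0.0, 72.4]
force: [0.7, 0.1, -1.8]
gripper_width: 0.0369
finger_force: 50.4
```

>>> apply_moves([
  [0,0,0.5],
  [0,0,0.5],
  [0,0,0],
  [0,0,0],
], grip=[30,30,30,30], twist=[0,0,0,0])

```text
clock: 15.2
tool_pos: [0.504, -0.0958, 0.1306]
tcp_rot: [-180.0, 0.0, 72.4]
force: [0.3, 0.5, -1.0]
gripper_width: 0.0366
finger_force: 50.5
```

>>> apply_moves([
  [0,0,1],
  [0,0,1],
  [0,0,1],
  [0,0,1],
  [0,0,1],
  [0,0,1],
  [0,0,1],
  [0,0,1],
  [0,0,0],
  [0,0,0],
], grip=[30,30,30,30,30,30,30,30,30,30], twist=[0,0,0,0,0,0,0,0,0,0])

```text
clock: 16.03
tool_pos: [0.5039, -0.0959, 0.1224]
tcp_rot: [-180.0, -0.0, 72.4]
force: [2.0, -0.0, -3.5]
gripper_width: 0.0373
finger_force: 50.3
```

>>> apply_moves([
  [0,0,1],
  [0,0,1],
  [0,0,1],
  [0,0,1],
  [0,0,1],
  [0,0,1],
  [0,0,1],
  [0,0,1],
  [0,0,0],
  [0,0,0],
], grip=[30,30,30,30,30,30,30,30,30,30], twist=[0,0,0,0,0,0,0,0,0,0])

```text
clock: 16.87
tool_pos: [0.5039, -0.0959, 0.1144]
tcp_rot: [-180.0, -0.0, 72.4]
force: [2.2, -0.4, -3.3]
gripper_width: 0.0369
finger_force: 50.3
```

>>> apply_moves([
  [0,0,1],
  [0,0,1],
  [0,0,1],
  [0,0,1],
  [0,0,0],
  [0,0,0],
  [0,0,0],
], grip=[30,30,30,30,30,30,30], twist=[0,0,0,0,0,0,0])

```text
clock: 17.45
tool_pos: [0.5039, -0.0959, 0.1105]
tcp_rot: [-180.0, -0.0, 72.4]
force: [1.9, -0.3, -4.1]
gripper_width: 0.0372
finger_force: 50.4
```

>>> apply_moves([
  [0,0,1],
  [0,0,1],
  [0,0,0],
  [0,0,0],
], grip=[30,30,30,30], twist=[0,0,0,0])

```text
clock: 17.78
tool_pos: [0.504, -0.0959, 0.1086]
tcp_rot: [-180.0, 0.0, 72.4]
force: [1.1, 0.9, -2.8]
gripper_width: 0.0367
finger_force: 50.5
```

>>> apply_moves([
  [0,0,1],
  [0,0,0],
  [0,0,0],
], grip=[30,30,30], twist=[0,0,0])

```text
clock: 18.03
tool_pos: [0.5039, -0.0959, 0.1075]
tcp_rot: [-180.0, 0.0, 72.4]
force: [1.8, 0.8, -3.4]
gripper_width: 0.037
finger_force: 50.4
```

>>> apply_moves([
  [0,0,1],
  [0,0,0],
  [0,0,0],
], grip=[30,30,30], twist=[0,0,0])

```text
clock: 18.28
tool_pos: [0.5039, -0.0959, 0.1065]
tcp_rot: [-180.0, -0.0, 72.4]
force: [2.4, 0.2, -6.1]
gripper_width: 0.0374
finger_force: 50.6
```

>>> apply_moves([
  [0,0,0.7],
  [0,0,0],
  [0,0,0],
], grip=[30,30,30], twist=[0,0,0])

```text
clock: 18.53
tool_pos: [0.5039, -0.0958, 0.1059]
tcp_rot: [-180.0, 0.0, 72.4]
force: [2.0, -0.1, -6.3]
gripper_width: 0.037
finger_force: 50.6
```

Downward pull started: the click. Follow it to the balance point.

>>> apply_moves([
  [0,0,0.7],
  [0,0,0],
  [0,0,0],
], grip=[30,30,30], twist=[0,0,0])

```text
clock: 18.78
tool_pos: [0.5039, -0.0959, 0.1051]
tcp_rot: [-180.0, 0.0, 72.4]
force: [1.8, 1.3, -8.4]
gripper_width: 0.037
finger_force: 50.8
```

>>> apply_moves([
  [0,0,0.7],
  [0,0,0],
  [0,0,0],
], grip=[30,30,30], twist=[0,0,0])

```text
clock: 19.03
tool_pos: [0.5039, -0.0959, 0.1044]
tcp_rot: [-180.0, 0.0, 72.4]
force: [1.8, 1.1, -8.9]
gripper_width: 0.0375
finger_force: 51.0
```

>>> apply_moves([
  [0,0,0.7],
  [0,0,0],
  [0,0,0],
], grip=[30,30,30], twist=[0,0,0])

```text
clock: 19.28
tool_pos: [0.5039, -0.0959, 0.1038]
tcp_rot: [-180.0, 0.0, 72.4]
force: [1.0, 0.1, -8.8]
gripper_width: 0.037
finger_force: 51.1
```

>>> apply_moves([
  [0,0,0.5],
  [0,0,0.5],
  [0,0,0],
  [0,0,0],
], grip=[30,30,30,30], twist=[0,0,0,0])

```text
clock: 19.62
tool_pos: [0.5042, -0.0958, 0.1033]
tcp_rot: [180.0, 0.0, 72.4]
force: [-1.6, 0.5, -1.6]
gripper_width: 0.0373
finger_force: 51.6
```

>>> apply_moves([
  [0,0,0.5],
  [0,0,0],
  [0,0,0],
  [0,0,0],
], grip=[30,30,30,30], twist=[0,0,0,0])

```text
clock: 19.95
tool_pos: [0.5044, -0.0958, 0.1029]
tcp_rot: [180.0, 0.0, 72.4]
force: [-3.0, 0.4, 4.2]
gripper_width: 0.0372
finger_force: 52.1
```

>>> apply_moves([
  [0,0,0.5],
  [0,0,0],
  [0,0,0],
  [0,0,0],
], grip=[30,30,30,30], twist=[0,0,0,0])

```text
clock: 20.28
tool_pos: [0.5047, -0.0959, 0.1026]
tcp_rot: [179.9, 0.0, 72.4]
force: [-1.7, 0.9, 7.1]
gripper_width: 0.0369
finger_force: 52.5
```

Pull, then stiff resistance: the balance point is at TCP z ≈ 0.1033, which is 34 mm below first contact, matching the groove height. Back off slightly and release.

>>> apply_moves([
  [-0.1,-0.3,-0.4],
  [0,0,-0.5],
  [0,0,0],
  [0,0,0],
  [0,0,0],
], grip=[30,30,30,30,30], twist=[0,0,0,0,0], squeeze=20)

```text
clock: 20.7
tool_pos: [0.5042, -0.096, 0.1031]
tcp_rot: [179.9, -0.0, 72.3]
force: [1.7, 0.3, 1.0]
gripper_width: 0.037
finger_force: 51.7
```

>>> apply_moves([
  [0,0,0],
  [0,0,0],
  [0,0,0],
  [0,0,0],
  [0,0,0],
  [0,0,0],
  [0,0,0],
  [0,0,0],
  [0,0,0],
  [0,0,0],
  [0,0,0],
  [0,0,0],
  [0,0,0],
], grip=[38,42,46,52,58,64,70,75,75,75,75,75,75], twist=[0,0,0,0,0,0,0,0,0,0,0,0,0])

```text
clock: 21.78
tool_pos: [0.5037, -0.0958, 0.1029]
tcp_rot: [180.0, 0.0, 72.4]
force: [0.2, 0.2, -0.4]
gripper_width: 0.0748
finger_force: 0.0
```

>>> apply_moves([
  [0,0,-5],
  [0,0,-10],
  [0,0,-15],
  [0,0,-15],
  [0,0,-15],
  [0,0,-15],
  [0,0,-15],
  [0,0,-15],
  [0,0,-15],
  [0,0,-15],
  [0,0,-15],
  [0,0,0],
], grip=[75,75,75,75,75,75,75,75,75,75,75,75], twist=[0,0,0,0,0,0,0,0,0,0,0,0])

```text
clock: 22.78
tool_pos: [0.505, -0.0955, 0.2565]
tcp_rot: [179.7, 0.0, 72.4]
force: [0.2, -0.2, 1.0]
gripper_width: 0.0751
finger_force: 0.0
```

```bash
python3 - <<'E'
from bench import r
from h import *
s=r.state();print(s['tool_pos'],s['force'],s['finger_force'],s['gripper_width'])
o=[]
for n in("scene","top"):
    c=r.camera(n)
    P=cloud(c).reshape(-1,3);Q=P[(np.hypot(P[:,0]-.504,P[:,1]+.0956)<.021)&(P[:,2]>.1)&(P[:,2]<.145)]
    print(n,cyl(c,.504,-.0956,.019,.072,.125),"cup",cyl(c,.4246,-.065,.031,.01,.055),"ring top z hist",np.histogram(Q[:,2],bins=np.arange(.1,.146,.005)))
    print(proj(c,[[.504+.085*np.cos(np.radians(159)),-.0956+.085*np.sin(np.radians(159)),.0665+.016],[.424,-.065,0.06]]).round(1).tolist())
    u,v=proj(c,[.47,-.08,.1])[0].astype(int);o.append(cv2.resize(c["color"][v-40:v+40,u-40:u+40,::-1],(400,400),interpolation=cv2.INTER_NEAREST));print(u-40,v-40)
cv2.imwrite("pics/c2.png",np.hstack(o))
E
```

```text
[ 0.5050285  -0.09553264  0.25650358] [ 0.22339208 -0.18435646  1.01310675] 0.0 0.07511212544303895
scene (array([ 0.5042, -0.0957]), 194) cup (array([ 0.4245, -0.0657]), 435) ring top z hist (array([19, 18, 17, 20, 18, 23, 90, 14,  0]), array([0.1  , 0.105, 0.11 , 0.115, 0.12 , 0.125, 0.13 , 0.135, 0.14 ,
       0.145]))
[[295.3, 170.1], [294.8, 176.4]]
248 113
top (array([ 0.5033, -0.0962]), 62) cup (array([ 0.4254, -0.0616]), 131) ring top z hist (array([ 6,  3,  7,  5,  8, 23, 64, 24,  1]), array([0.1  , 0.105, 0.11 , 0.115, 0.12 , 0.125, 0.13 , 0.135, 0.14 ,
       0.145]))
[[310.4, 186.2], [309.2, 187.3]]
275 129
```

View pics/c2.png

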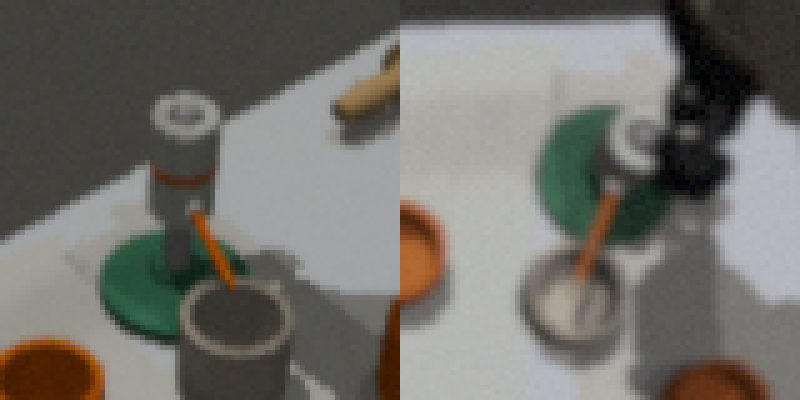

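The collar sits upright on the post with its top at about 0.132, as expected. The pointer tip is over the cup (scene (294.6,170) against a predicted (295.3,170.1)), and the cup has not moved.

```bash
python3 -c "
from bench import r
print(r.job_done())"
```

```text
the job is handed in; nothing more can be done
None
```

The collar is clicked onto the post with its pointer over the pale cup and the gripper clear; I handed the job in at about 23 s, and no verdict was returned.

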